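# Load set casting flasks from the setting board into the furnace tray, in order

## Robot

A 6-joint arm with a two-finger parallel gripper is mounted at the origin on the work surface. World frame = base frame: x ahead of the robot, y to its left, z up, the work surface at z = 0. Lengths are in mm, angles in rad, forces in N, time in s.
With the tool pointing down it reaches from about 275 to 725 mm from the base axis. Payload 15.9 kg.
Tool frame: the origin (TCP) lies where the fingers leave the gripper's body, on its centre line; the fingertips stand manip.finger_overhang ahead of it and the grasp point (between the pads) lies 54 mm ahead of it (manip.finger_overhang is the distance from the TCP to the fingertips, in mm); z points along the fingers, y is the line along which they close (so a half turn about z gives the same grasp; the last joint's range is limited). The gripper opens to 85 mm and grips with 20 to 120 N. Pads are 22 mm wide; open, the fingers measure 114 mm over their backs; the gripper's body (76 mm by 85 mm) begins 54 mm behind the grasp point. The pads swing forward as they close: fully open they stand 13 mm farther back than shut.
Start: joints at [-1.179, 0.213, -0.034, 1.323, 0, 1.571], TCP at [190.919, -462.099, 303.906] pointing down, gripper open.
Joint ranges: [-2.98, 2.98], [-0.74, 1.72], [-1.14, 1.35], [-2.1, 2.04], [-1.57, 1.44], [-3.14, 3.14]. Speed limits (rad/s): [1.89, 1.89, 2.39, 2.57, 3.14, 3.14].

## Interface

Orientations are given as a rotation vector (axis times angle).
In Python, from station import telemetry, cams, manip gives the robot as it stands.
- The arm moves only by the tool carry_out, never from a script. Its argument "targets" is a list of rows, each a list of 7 numbers: the shift along the tool's x, y, z in cm, then the turn, a rotation vector about the tool's x, y, z in degrees, then the closure, from 0 (fully open) to 1 (shut). In form: [[x, y, z, wx, wy, wz, fingers], ...]. A call has 1 to 5 rows; each row is the pose to reach, as a shift and turn from the pose commanded when the call began, along the tool's axes at that moment; what a row does not reach only later rows make up. A row lasts 1/8 s, in which the tool goes at most 62.5 mm and 10.7 degrees, less where a joint would pass 70% of its speed; a pose out of reach is approached as far as the arm can. A call with a gripper value outside its range is refused whole. The fingers move at their own pace and stop on an object; "grip_force" is the grip in N (left out, the last holds). Time passes only in rows, so rows that repeat a pose let the fingers close. It gives the time, the measured TCP pose, the force, the opening and the grip force at its end, in the units of the state.
- telemetry.observe(): the state, without advancing time (a new reading comes with each control period).
- cams.get_image(name): name is "scene" or "side" or "wrist"; returns a dict with "image" (400x640x3 uint8, blue, green, red), "mtx" (3x3 intrinsics, pixels), "cam_to_world" (4x4, takes a point from camera to world coordinates); the wrist camera has in their place "mount" (4x4, takes a point from camera to tool coordinates, whose origin is the TCP and whose axes are the flange's). Camera axes: x right, y down, z forward; pixel columns grow to the right and rows downward; lengths in mm; the calibration is good to about 2 mm. The wrist camera is an equidistant fisheye: a pixel r from the principal point sees the ray r / f radians off the axis. A picture is of the moment at which its call begins: read the wrist's pose just before it. There is no depth.
- manip.job_done(): hands the job in; it is judged then, once.
The state is a dict: "time_s": time; "joint_pos": joint angles; "dq": joint speeds; "joint_torque": joint torques, N m; "eef_pos": TCP position; "tcp_rot": TCP orientation; "wrist_force": force on the tool from outside, world axes, zero at the start; "torque": the same for the moment, N m; "opening": opening from 0.0 (shut) to 1.0 (fully open); "gripper_force": force on a finger pad.
Only numpy, scipy, OpenCV 4.12 (cv2) and the standard library are available. Lean on these libraries where they do the work, as an engineer would, in place of code of your own. Each camera call takes 0.05 s, during which the arm holds its last target. There are 200 camera calls.

## Task

Lift the four casting flasks off their rubber bases on the setting board and stand them upright in the furnace tray, one to a bay, keeping their order: the flask nearest the grip of the board goes to the bay nearest the handle of the tray, the next one to the next bay, and so on to the far end. Set each down gently on the floor of its bay, as dropping would crack the plaster, and never let a flask tip over. Their place in the row is how the caster knows which job is which, so the order must be right.

Things in the scene. Friction and masses are not known exactly. Their poses are not given: they have to be found in the camera images.
- flask_narrow: Casting flask: upright steel cylinder filled with set white plaster, plain-walled, the narrowest and tallest; diameter 38 mm, height 84 mm. Loose, 0.15 to 0.42 kg. Origin at the centre of its underside, z up. At the start it stands loose on its own rubber base, underside 28 mm above the table; its round wall can be gripped from above.
- flask_short: Casting flask: upright steel cylinder filled with set white plaster, plain-walled, the shortest; diameter 44 mm, height 60 mm. Loose, 0.15 to 0.42 kg. Origin at the centre of its underside, z up. At the start it stands loose on its own rubber base, underside 28 mm above the table; its round wall can be gripped from above.
- flask_medium: Casting flask: upright steel cylinder filled with set white plaster, wall perforated with three rings of round holes; diameter 50 mm, height 76 mm. Loose, 0.15 to 0.42 kg. Origin at the centre of its underside, z up. At the start it stands loose on its own rubber base, underside 28 mm above the table; its round wall can be gripped from above.
- flask_wide: Casting flask: upright steel cylinder filled with set white plaster, wall perforated with four rings of round holes, the widest; diameter 56 mm, height 68 mm. Loose, 0.15 to 0.42 kg. Origin at the centre of its underside, z up. At the start it stands loose on its own rubber base, underside 28 mm above the table; its round wall can be gripped from above.
- base_narrow: Black rubber sprue base on which flask_narrow stands at the start: round, 53 mm across, with a low lip (the flask stands on its floor, 10 mm above its underside; lip top at 15 mm; 4.5 mm play all round). Fixed to the setting board; it stays behind and so marks where that flask stood. Origin at the centre of its underside, z up.
- base_short: Black rubber sprue base on which flask_short stands at the start: round, 59 mm across, with a low lip (the flask stands on its floor, 10 mm above its underside; lip top at 15 mm; 4.5 mm play all round). Fixed to the setting board; it stays behind and so marks where that flask stood. Origin at the centre of its underside, z up.
- base_medium: Black rubber sprue base on which flask_medium stands at the start: round, 65 mm across, with a low lip (the flask stands on its floor, 10 mm above its underside; lip top at 15 mm; 4.5 mm play all round). Fixed to the setting board; it stays behind and so marks where that flask stood. Origin at the centre of its underside, z up.
- base_wide: Black rubber sprue base on which flask_wide stands at the start: round, 71 mm across, with a low lip (the flask stands on its floor, 10 mm above its underside; lip top at 15 mm; 4.5 mm play all round). Fixed to the setting board; it stays behind and so marks where that flask stood. Origin at the centre of its underside, z up.
- board: Setting board: fixed plywood paddle lying on the table, 18 mm thick, 88 mm wide, the row running along its y axis. Origin on the table under the middle of the row; the four bases are at y = -120, -40, 40 and 120 mm (x = 0), which flask at which place varies. The open two-bar grip of the paddle is at its +y end (y = 160 to 275 mm).
- tray: Furnace tray: fixed steel tray, a row of four bays along its y axis, a long wood-gripped handle at its +y end (y = 160 to 295 mm). Origin at table level under the row middle. Bay centres at y = -120, -40, 40, 120 mm (x = 0); each bay is 74 mm along y and 78 mm along x between fence rods whose tops are 23 mm above the table; the bay floor is 12 mm above the table.
Things that resemble listed ones, but are neither listed nor needed, are in the scene too. What is shaped like the flask_medium but yellow is not meant.

How it is judged (in metres and radians):
At the end, for the whole second after the job is handed in: Every flask stands upright (within 4 degrees) and still on the floor of its own tray bay (underside within 4 mm of the floor, within 20 mm of the bay centre along the row and 22 mm across), the bay with the same place counted from the tray handle as its rubber base has counted from the board grip (((y of base_narrow in the frame of board between -0.15 and -0.09 m and y of flask_narrow in the frame of tray between -0.14 and -0.1 m) or (y of base_narrow in the frame of board between -0.07 and -0.01 m and y of flask_narrow in the frame of tray between -0.06 and -0.02 m) or (y of base_narrow in the frame of board between 0.01 and 0.07 m and y of flask_narrow in the frame of tray between 0.02 and 0.06 m) or (y of base_narrow in the frame of board between 0.09 and 0.15 m and y of flask_narrow in the frame of tray between 0.1 and 0.14 m)) and x of flask_narrow in the frame of tray between -0.022 and 0.022 m and z of flask_narrow in the frame of tray between 0.008 and 0.016 m and angle between each of flask_narrow, flask_short, flask_medium, flask_wide's own z axis and vertical below 0.07 rad and linear speed of each of flask_narrow, flask_short, flask_medium, flask_wide below 0.02 m/s and ((y of base_short in the frame of board between -0.15 and -0.09 m and y of flask_short in the frame of tray between -0.14 and -0.1 m) or (y of base_short in the frame of board between -0.07 and -0.01 m and y of flask_short in the frame of tray between -0.06 and -0.02 m) or (y of base_short in the frame of board between 0.01 and 0.07 m and y of flask_short in the frame of tray between 0.02 and 0.06 m) or (y of base_short in the frame of board between 0.09 and 0.15 m and y of flask_short in the frame of tray between 0.1 and 0.14 m)) and x of flask_short in the frame of tray between -0.022 and 0.022 m and z of flask_short in the frame of tray between 0.008 and 0.016 m and ((y of base_medium in the frame of board between -0.15 and -0.09 m and y of flask_medium in the frame of tray between -0.14 and -0.1 m) or (y of base_medium in the frame of board between -0.07 and -0.01 m and y of flask_medium in the frame of tray between -0.06 and -0.02 m) or (y of base_medium in the frame of board between 0.01 and 0.07 m and y of flask_medium in the frame of tray between 0.02 and 0.06 m) or (y of base_medium in the frame of board between 0.09 and 0.15 m and y of flask_medium in the frame of tray between 0.1 and 0.14 m)) and x of flask_medium in the frame of tray between -0.022 and 0.022 m and z of flask_medium in the frame of tray between 0.008 and 0.016 m and ((y of base_wide in the frame of board between -0.15 and -0.09 m and y of flask_wide in the frame of tray between -0.14 and -0.1 m) or (y of base_wide in the frame of board between -0.07 and -0.01 m and y of flask_wide in the frame of tray between -0.06 and -0.02 m) or (y of base_wide in the frame of board between 0.01 and 0.07 m and y of flask_wide in the frame of tray between 0.02 and 0.06 m) or (y of base_wide in the frame of board between 0.09 and 0.15 m and y of flask_wide in the frame of tray between 0.1 and 0.14 m)) and x of flask_wide in the frame of tray between -0.022 and 0.022 m and z of flask_wide in the frame of tray between 0.008 and 0.016 m); the robot touches nothing.
It fails at once if a flask is tipped over (leans more than 30 degrees) (angle between any of flask_narrow, flask_short, flask_medium, flask_wide's own z axis and vertical above 0.52 rad).
It fails at once if a flask is dropped into the tray (comes down faster than 0.45 m/s in the last 20 mm above a bay floor, as after a free fall of more than about 10 mm) ((linear speed of flask_narrow above 0.45 m/s and z of flask_narrow in the frame of tray below 0.032 m and x of flask_narrow in the frame of tray between -0.045 and 0.045 m and y of flask_narrow in the frame of tray between -0.165 and 0.165 m) or (linear speed of flask_short above 0.45 m/s and z of flask_short in the frame of tray below 0.032 m and x of flask_short in the frame of tray between -0.045 and 0.045 m and y of flask_short in the frame of tray between -0.165 and 0.165 m) or (linear speed of flask_medium above 0.45 m/s and z of flask_medium in the frame of tray below 0.032 m and x of flask_medium in the frame of tray between -0.045 and 0.045 m and y of flask_medium in the frame of tray between -0.165 and 0.165 m) or (linear speed of flask_wide above 0.45 m/s and z of flask_wide in the frame of tray below 0.032 m and x of flask_wide in the frame of tray between -0.045 and 0.045 m and y of flask_wide in the frame of tray between -0.165 and 0.165 m)).
It also fails if it takes over 120 s, if anything falls off the work surface, if the arm or the gripper's body presses on something with over 40 N, if the wrist force passes 120 N, or if a joint passes its speed limit or range.

## Working session

There is one attempt and no reset: what is moved stays moved. The work goes in short steps, Python scripts to look and compute and a tool call to move; the robot and the scene stay as the last step left them, time stands still between calls to the robot, and variables do not carry over. Pictures are saved under pics/ and viewed, at most 14 in all, crops included, and the job is handed in when it is done.

Besides the shell and the picture viewer there is one more tool, called after "Emit:" as name(argument=value, ...) on one line, values as JSON. carry_out: Moves the arm, as the interface text tells. Its arguments: {"type":"object","properties":{"targets":{"type":"array"},"grip_force":{"type":"number"}},"required":["targets"]}

```bash
mkdir -p pics; ls
python3 - <<'E'
from station import telemetry,cams,manip
import cv2,numpy as np
s=telemetry.observe(); print(s); print(manip.finger_overhang)
for n in("scene","side","wrist"):
    d=cams.get_image(n); cv2.imwrite(f"pics/{n}0.png",d["image"]); print(n,{k:np.round(v,4).tolist() for k,v in d.items() if k!="image"})
E
```

```text
pics
{'time_s': 0.0, 'joint_pos': array([-1.17898416e+00,  2.13352926e-01, -3.50430239e-02,  1.32348040e+00,
        9.08642591e-06,  1.57079063e+00]), 'dq': array([ 1.45930199e-03, -2.38809874e-03,  4.88094864e-04, -1.86671962e-05,
        1.06630097e-03, -3.91185489e-04]), 'joint_torque': array([-4.83346485e-04, -6.86164498e+01,  4.87122416e+01,  1.73477700e-02,
        4.58584407e-05,  4.97689314e-05]), 'eef_pos': array([ 190.83992066, -461.88079594,  303.42410257]), 'tcp_rot': array([-3.08045672e+00, -6.11330078e-01,  3.16122198e-04]), 'wrist_force': array([ 0.40589689, -0.30379382, -0.09474055]), 'torque': array([-0.02248882,  0.01653778, -0.00684145]), 'gripper_force': 0.0, 'opening': 0.9951206696084718}
72.6
scene {'mtx': [[384.7779, 0.0, 322.0235], [0.0, 384.7779, 200.0545], [0.0, 0.0, 1.0]], 'cam_to_world': [[-0.7785, 0.4094, -0.4758, 917.3684], [0.6276, 0.5164, -0.5826, 389.4697], [0.0072, -0.7522, -0.6589, 530.967], [0.0, 0.0, 0.0, 1.0]]}
side {'mtx': [[409.7143, 0.0, 312.7181], [0.0, 409.7143, 204.1925], [0.0, 0.0, 1.0]], 'cam_to_world': [[0.9891, -0.1143, 0.0931, 478.0954], [-0.1474, -0.7529, 0.6414, -507.9696], [-0.0032, -0.6481, -0.7616, 651.9888], [0.0, 0.0, 0.0, 1.0]]}
wrist {'mtx': [[309.7069, 0.0, 317.6793], [0.0, 309.7069, 205.0163], [0.0, 0.0, 1.0]], 'mount': [[0.0001, -0.9455, -0.3257, 84.5483], [1.0, -0.0001, 0.0005, -0.2761], [-0.0004, -0.3257, 0.9455, -69.2179], [0.0, 0.0, 0.0, 1.0]]}
```

View pics/scene0.png

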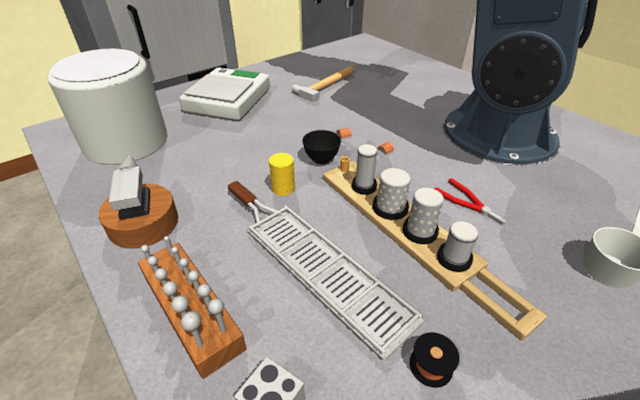

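View pics/side0.png

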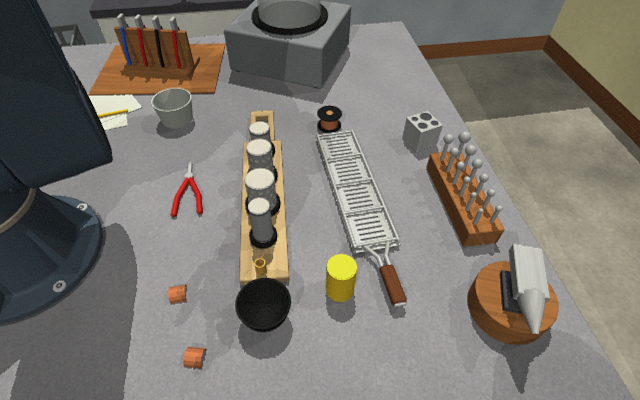

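The scene view shows the board with flasks: from the grip end (525,315), short at (460,245), then perforated ones at (425,215) and (393,193), and narrow at (366,168). The tray runs from (268,218) to (400,335), with its handle at (240,190). So grip and handle are at opposite ends. The side view agrees: narrow at (260,220), handle at (395,285).

```bash
cat > h.py <<'E'
from station import telemetry,cams,manip
import cv2,numpy as np
from scipy.spatial.transform import Rotation as R
def ray(d,p,tcp=None,rot=None):
    K=d["mtx"]; q=[(p[0]-K[0,2])/K[0,0],(p[1]-K[1,2])/K[1,1]]
    if "mount" in d:
        r=np.hypot(*q); v=np.array([q[0]*np.sin(r)/r,q[1]*np.sin(r)/r,np.cos(r)])
        T=np.eye(4);T[:3,:3]=R.from_rotvec(rot).as_matrix();T[:3,3]=tcp; M=T@d["mount"]
    else: v=np.array([q[0],q[1],1.]); M=d["cam_to_world"]
    return M[:3,3],M[:3,:3]@v
def onz(d,p,z,*a):
    o,v=ray(d,p,*a); return o+v*(z-o[2])/v[2]
E
python3 - <<'E'
from h import *
for n in("scene","side"):
    d=cams.get_image(n);im=d["image"]
    hsv=cv2.cvtColor(im,cv2.COLOR_BGR2HSV)
    m=((hsv[...,2]>205)&(hsv[...,1]<25)).astype(np.uint8)
    N,l,st,c=cv2.connectedComponentsWithStats(m)
    for i in range(1,N):
        if st[i,4]>60: print(n,st[i].tolist(),c[i].round())
    b={"scene":(220,140,340,220),"side":(230,90,190,200)}[n]
    x,y,w,h=b; cv2.imwrite(f"pics/{n}c.png",cv2.resize(im[y:y+h,x:x+w],None,fx=800/w if n=="scene" else 3,fy=800/w if n=="scene" else 3,interpolation=cv2.INTER_CUBIC))
d=cams.get_image("scene")
for nm,p,z in(("t1",(287,208),20),("t2",(250,228),20),("t3",(420,318),20),("t4",(385,352),20),("n",(367,149),112),("2",(394,176),100),("3",(428,196),100),("s",(463,229),88)):
    print(nm,onz(d,p,z).round())
d=cams.get_image("side")
for nm,p,z in(("t1",(350,131),20),("t2",(318,134),20),("t3",(398,244),20),("t4",(352,252),20),("n",(259,206),112),("2",(260,180),100),("3",(260,148),100),("s",(259,129),88)):
    print(nm,onz(d,p,z).round())
E
```

```text
scene [48, 49, 97, 41, 2811] [95. 69.]
scene [180, 68, 89, 40, 1718] [223.  88.]
scene [293, 84, 25, 10, 89] [305.  89.]
scene [359, 144, 18, 11, 124] [367. 149.]
scene [110, 167, 29, 35, 763] [124. 184.]
scene [381, 168, 29, 18, 369] [396. 176.]
scene [415, 188, 28, 18, 349] [429. 196.]
scene [249, 200, 172, 153, 4380] [331. 276.]
scene [483, 206, 22, 16, 64] [492. 212.]
scene [593, 211, 47, 55, 319] [617. 236.]
scene [451, 221, 27, 19, 344] [464. 230.]
scene [173, 297, 10, 11, 79] [178. 302.]
scene [210, 300, 9, 10, 70] [214. 305.]
scene [183, 314, 12, 12, 106] [189. 319.]
scene [390, 331, 21, 17, 76] [400. 339.]
scene [235, 357, 68, 43, 927] [271. 383.]
side [90, 95, 51, 17, 420] [117. 101.]
side [103, 115, 24, 14, 131] [114. 121.]
side [330, 163, 24, 21, 101] [337. 173.]
side [339, 187, 34, 25, 239] [352. 198.]
side [348, 213, 42, 32, 448] [367. 228.]
t1 [617. -87.  20.]
t2 [703. -84.  20.]
t3 [602. 237.  20.]
t4 [681. 242.  20.]
n [451. -44. 112.]
2 [461.  38. 100.]
3 [456. 114. 100.]
s [464. 194.  88.]
t1 [677. 238.  20.]
t2 [600. 239.  20.]
t3 [699. -96.  20.]
t4 [ 610. -101.   20.]
n [452. -43. 112.]
2 [457.  30. 100.]
3 [463. 119. 100.]
s [464. 194.  88.]
```

View pics/scenec.png

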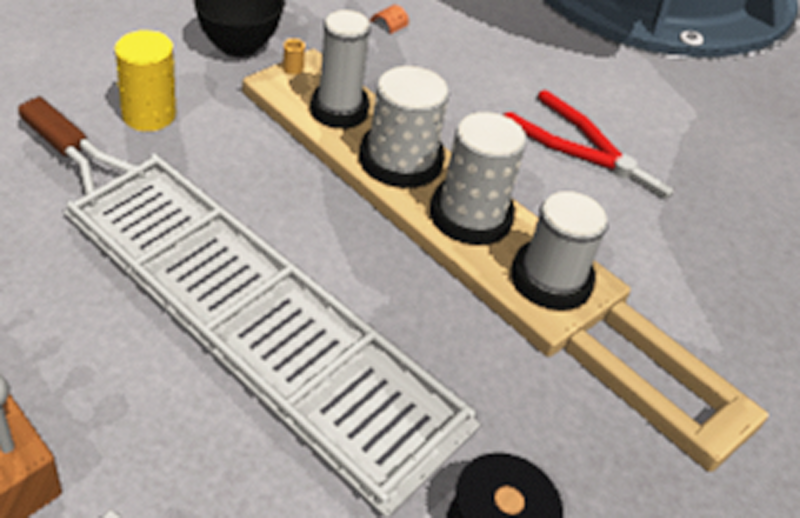

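View pics/sidec.png

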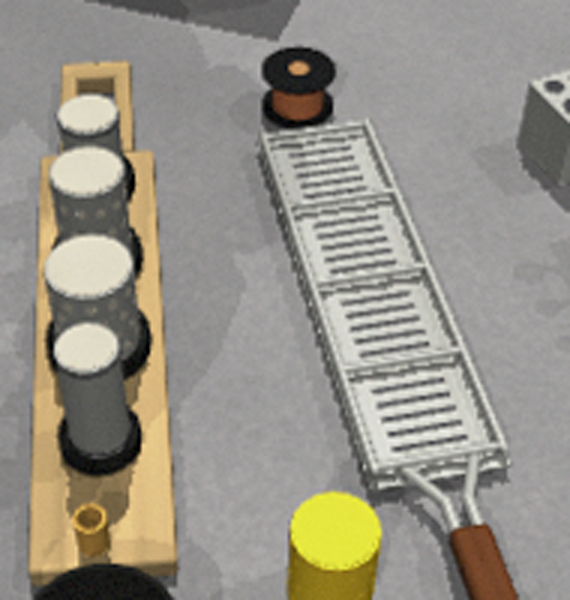

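Zoomed views: order from the grip is short, medium (3 rings), wide, narrow, all in line along x≈451–464. The tray centre is about (649,73), with its handle toward -y. Next I move above, aligned to the rows, and look with the wrist camera.

```bash
cat >> h.py <<'E'
def rel(xy,z,yaw=None):
    """shift in cm in tool axes from now to tcp target, and turn (deg) so tool x points along yaw (deg, world)"""
    s=telemetry.observe(); M=R.from_rotvec(s["tcp_rot"])
    d=M.inv().apply(np.array([*xy,z])-s["eef_pos"])/10
    out=[d.round(2).tolist()]
    x=M.as_matrix()[:,0]; a=np.degrees(np.arctan2(x[1],x[0])); out.append(("xyaw",round(a,2)))
    if yaw is not None:
        t=R.from_matrix(np.array([[np.cos(np.radians(yaw)),np.sin(np.radians(yaw)),0],[np.sin(np.radians(yaw)),-np.cos(np.radians(yaw)),0],[0,0,-1]]).T)
        out.append(np.degrees((M.inv()*t).as_rotvec()).round(2).tolist())
    return out
E
python3 - <<'E'
from h import *
print(rel((560,75),300,-90)); print(rel((560,75),300,90))
E
```

```text
[[54.62, -35.54, 0.39], ('xyaw', np.float64(22.45)), [-0.01, 0.02, 112.45]]
[[54.62, -35.54, 0.39], ('xyaw', np.float64(22.45)), [-0.01, -0.01, -67.55]]
```

Emit:
carry_out(targets=[[54.6,-35.5,0.4,0,0,-67.5,0],[54.6,-35.5,0.4,0,0,-67.5,0],[54.6,-35.5,0.4,0,0,-67.5,0],[54.6,-35.5,0.4,0,0,-67.5,0],[54.6,-35.5,0.4,0,0,-67.5,0]])

```text
time_s: 0.98
eef_pos: [368.8, -202.8, 302.2]
tcp_rot: [2.467, 1.945, 0.0]
wrist_force: [1.3, -1.2, 0.4]
opening: 1.0
gripper_force: 0.0
```

```bash
python3 -c "
from h import *
print(telemetry.observe()['eef_pos'],rel((560,75),300,90))"
```

```text
[ 368.77326707 -202.84348908  302.18370609] [[31.48, 12.11, 0.22], ('xyaw', np.float64(76.5)), [0.04, 0.02, -13.5]]
```

Emit:
carry_out(targets=[[31.4,12,0,0,0,-13.5,0],[31.4,12,0,0,0,-13.5,0],[31.4,12,0,0,0,-13.5,0],[31.4,12,0,0,0,-13.5,0],[31.4,12,0,0,0,-13.5,0]])

```text
time_s: 1.6
eef_pos: [547.0, 54.2, 302.0]
tcp_rot: [2.227, 2.215, 0.0]
wrist_force: [-0.1, -1.6, -0.1]
opening: 1.002
gripper_force: 0.0
```

Emit:
carry_out(targets=[[0,0,0,0,0,0,0],[0,0,0,0,0,0,0],[0,0,0,0,0,0,0]])

```text
time_s: 1.98
eef_pos: [545.7, 51.1, 302.3]
tcp_rot: [2.229, 2.213, 0.0]
wrist_force: [0.2, 0.1, 0.0]
opening: 1.0
gripper_force: 0.0
```

Run:
```python
from h import *
s=telemetry.observe(); print(s["eef_pos"],s["joint_pos"].round(2)); print(rel((560,75),300,90)); d=cams.get_image("wrist"); cv2.imwrite("pics/w1.png",d["image"])
np.savez("w1.npz",p=s["eef_pos"],r=s["tcp_rot"],im=d["image"])
```

```text
[545.67002532  51.1290881  302.25001746] [ 0.09  0.31  0.09  1.35 -0.    1.67]
[[2.4, 1.42, 0.22], ('xyaw', np.float64(89.59)), [0.01, 0.01, -0.41]]
```

View pics/w1.png

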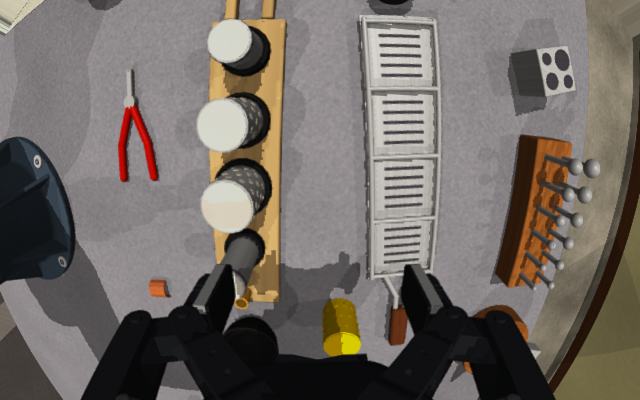

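The wrist view shows tops at (230,42), (223,126), (228,207), with narrow partly hidden, and the four tray bays with slots at x≈403. I now measure the slot groups and tops.

Run:
```python
from h import *
z=np.load("w1.npz"); im=z["im"]; d=cams.get_image("wrist"); hsv=cv2.cvtColor(im,cv2.COLOR_BGR2HSV)
P=lambda p,h: onz(d,p,h,z["p"],z["r"]).round(1)
m=((hsv[...,2]>200)&(hsv[...,1]<45)).astype(np.uint8); m[:,290:]=0; m[:,:190]=0
m=cv2.morphologyEx(m,cv2.MORPH_OPEN,np.ones((7,7)))
for c in cv2.findContours(m,0,2)[0]:
    if cv2.contourArea(c)>200:
        e=cv2.fitEllipse(cv2.convexHull(c)); print("top",np.round(e[0],1),np.round(e[1],1),[P(e[0],h)[:2] for h in(88,96,104)])
k=((hsv[...,2]<95)).astype(np.uint8); 
c=[]
for q in cv2.findContours(k,0,2)[0]:
    x,y,w,h=cv2.boundingRect(q)
    if 365<x<435 and 20<y<272 and 20<w<60 and h<9: c.append((x+w/2,y+h/2,w,h))
for q in sorted(c,key=lambda q:q[1]): print(q,P(q[:2],12)[:2])
for q in((360,17),(436,17),(372,278),(433,274)): print(P(q,18))
```

```text
top [226.1 206.8] [46.9 52.2] [array([454.5,  36.5]), array([457.1,  39.3]), array([459.7,  42.1])]
top [221.3 125. ] [47.8 50.4] [array([456.4, 117.7]), array([459. , 118.2]), array([461.5, 118.7])]
top [228.6  39.7] [38.  43.8] [array([465.7, 198.3]), array([468. , 196.5]), array([470.3, 194.8])]
(404.5, 24.0, 25, 2) [648.3 233.2]
(399.0, 36.0, 40, 4) [641.3 217.4]
(400.0, 45.5, 40, 3) [642.4 205.8]
(401.0, 55.5, 40, 3) [643.5 193.6]
(401.0, 65.5, 40, 3) [643.5 181.5]
(402.0, 75.5, 40, 3) [644.7 169.6]
(403.0, 102.5, 40, 3) [646.4 137.5]
(403.5, 112.5, 39, 3) [647.4 125.6]
(403.5, 122.5, 39, 3) [647.8 113.7]
(403.5, 132.5, 39, 3) [648.2 101.7]
(404.0, 142.5, 38, 3) [649.4  89.6]
(404.0, 168.0, 38, 4) [651.2  58.4]
(404.0, 178.0, 38, 4) [652.   45.8]
(403.5, 187.0, 37, 4) [652.2  34.3]
(403.5, 196.0, 37, 4) [653.1  22.6]
(403.5, 205.5, 37, 5) [654.2  10.1]
(403.0, 229.0, 36, 4) [656.5 -22.2]
(402.5, 237.0, 35, 4) [657.  -33.7]
(402.5, 245.0, 35, 4) [658.2 -45.5]
(401.5, 253.0, 35, 4) [658.1 -57.5]
(401.0, 261.0, 34, 4) [658.8 -69.9]
[594.9 236.2  18. ]
[686.  245.4  18. ]
[618.9 -91.8  18. ]
[707.3 -90.2  18. ]
```

Bays are at (643.5,194), (648,114), (652.5,34) and (657.5,-45.5), spaced 80 mm as they should be. The flasks are at (466,198), (461.5,119), (457,39) and about (452.5,-41), also 80 mm apart. Start with short.

```bash
python3 -c "
from h import *
print(rel((466,198),180,90))"
```

```text
[[14.63, -8.09, 12.23], ('xyaw', np.float64(89.58)), [0.03, 0.0, -0.42]]
```

Emit:
carry_out(targets=[[7,-4,3,0,0,-0.4,0],[14.6,-8,6,0,0,-0.4,0],[14.6,-8,12,0,0,-0.4,0],[14.6,-8,12,0,0,-0.4,0],[14.6,-8,12,0,0,-0.4,0]])

```text
time_s: 2.7
eef_pos: [465.7, 198.4, 181.0]
tcp_rot: [-2.219, -2.223, 0.004]
wrist_force: [0.6, -0.2, -0.4]
opening: 1.0
gripper_force: 0.0
```

Run:
```python
from h import *
s=telemetry.observe(); print(s["eef_pos"],rel((466,198),120,90)); d=cams.get_image("wrist"); cv2.imwrite("pics/w2.png",d["image"])
```

```text
[465.71649406 198.35103795 180.96104113] [[-0.03, 0.04, 6.1], ('xyaw', np.float64(90.11)), [-0.14, 0.06, 0.11]]
```

View pics/w2.png

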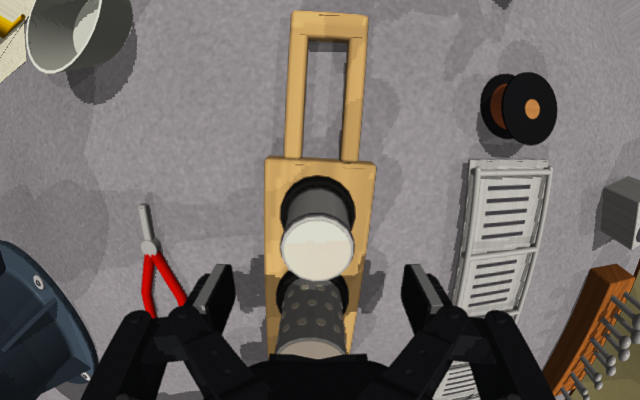

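The top of short at (317,248) is centred between the open fingers (pads at columns 230 and 410). Descend and grip.

Emit:
carry_out(targets=[[0,0,3,0,0,0,0],[0,0,6.1,0,0,0,0],[0,0,6.1,0,0,0,0.2],[0,0,6.1,0,0,0,1],[0,0,6.1,0,0,0,1]], grip_force=40)

```text
time_s: 3.38
eef_pos: [468.0, 198.6, 123.0]
tcp_rot: [2.22, 2.221, 0.004]
wrist_force: [-2.2, -1.8, 8.8]
opening: 0.503
gripper_force: 39.4
```

Emit:
carry_out(targets=[[0,0,0,0,0,0,1],[0,0,0,0,0,0,1],[0,0,0,0,0,0,1],[0,0,0,0,0,0,1]])

```text
time_s: 3.88
eef_pos: [468.0, 198.7, 123.0]
tcp_rot: [2.22, 2.221, 0.004]
wrist_force: [-2.2, -2.9, 9.7]
opening: 0.503
gripper_force: 39.4
```

Emit:
carry_out(targets=[[0,0,-1,0,0,0,1],[0,0,-3,0,0,0,1],[0,0,-8,0,0,0,1],[0,0,-8,0,0,0,1],[0,0,-8,0,0,0,1]])

```text
time_s: 4.5
eef_pos: [467.1, 198.6, 201.3]
tcp_rot: [2.22, 2.222, 0.001]
wrist_force: [-0.4, -0.5, -3.3]
opening: 0.505
gripper_force: 41.2
```

Run:
```python
from h import *
s=telemetry.observe(); print(s["eef_pos"],s["wrist_force"],s["opening"],rel((657.5,-45.5),180,90)); d=cams.get_image("side"); cv2.imwrite("pics/s2.png",d["image"])
```

```text
[467.09061625 198.59387656 201.31720635] [-0.44444927 -0.46156853 -3.29598674] 0.5053987315829239 [[-24.43, 19.01, 2.14], ('xyaw', np.float64(90.06)), [0.04, -0.02, 0.06]]
```

View pics/s2.png

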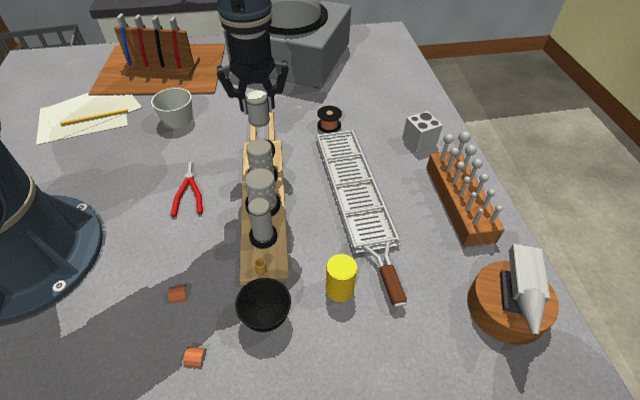

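Short hangs upright in the gripper at (258,105), with a weight of about 3.3 N. Moving over x first, then along the tray.

Emit:
carry_out(targets=[[0,6,0,0,0,0,1],[0,12,0,0,0,0,1],[-4,17,0,0,0,0,1],[-9,19,0,0,0,0,1],[-14,19,0,0,0,0,1]])

```text
time_s: 5.18
eef_pos: [657.7, 57.0, 198.7]
tcp_rot: [-2.219, -2.221, 0.003]
wrist_force: [0.5, -0.1, -2.1]
opening: 0.504
gripper_force: 41.7
```

Emit:
carry_out(targets=[[-5,0,0,0,0,0,1],[-10,0,2,0,0,0,1],[-10.4,0,4,0,0,0,1],[-10.4,0,4,0,0,0,1],[-10.4,0,4,0,0,0,1]])

```text
time_s: 5.8
eef_pos: [657.3, -44.5, 161.2]
tcp_rot: [-2.219, -2.223, 0.0]
wrist_force: [0.6, 0.9, -1.2]
opening: 0.503
gripper_force: 41.7
```

Run:
```python
from h import *
s=telemetry.observe(); print(s["eef_pos"],s["wrist_force"],s["opening"],rel((657.5,-45.5),107,90)); d=cams.get_image("wrist"); cv2.imwrite("pics/w3.png",d["image"])
```

```text
[657.30037563 -44.52094364 161.1774958 ] [ 0.60862515  0.89678097 -1.18134964] 0.5033286484612305 [[-0.1, 0.02, 5.42], ('xyaw', np.float64(90.11)), [-0.02, -0.01, 0.11]]
```

View pics/w3.png

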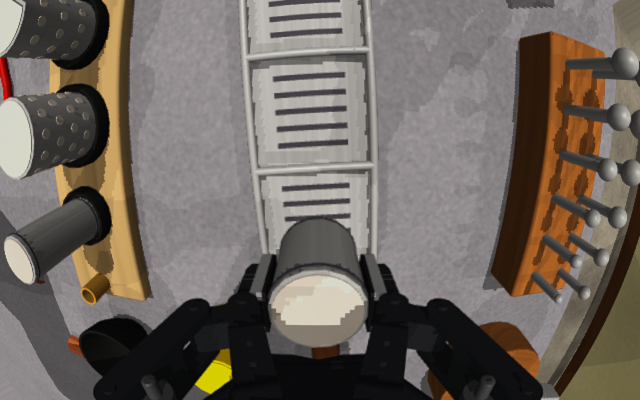

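The flask (318,300) is over the handle-end bay, centred between rails. Lower gently.

Emit:
carry_out(targets=[[0,0,2,0,0,0,1],[0,0,3.5,0,0,0,1],[0,0,4.6,0,0,0,1],[0,0,4.6,0,0,0,1],[0,0,4.6,0,0,0,1]])

```text
time_s: 6.48
eef_pos: [657.6, -45.2, 115.6]
tcp_rot: [2.22, 2.222, 0.001]
wrist_force: [1.0, 0.3, -1.9]
opening: 0.507
gripper_force: 41.7
```

Emit:
carry_out(targets=[[0,0,0.2,0,0,0,1],[0,0,0.4,0,0,0,1],[0,0,0.6,0,0,0,1],[0,0,0.6,0,0,0,1]])

```text
time_s: 6.98
eef_pos: [657.1, -45.2, 108.8]
tcp_rot: [-2.22, -2.222, 0.0]
wrist_force: [-1.1, 0.7, -0.9]
opening: 0.505
gripper_force: 41.7
```

Emit:
carry_out(targets=[[0,0,0.1,0,0,0,1],[0,0,0.2,0,0,0,1],[0,0,0.2,0,0,0,1],[0,0,0.2,0,0,0,1]])

```text
time_s: 7.48
eef_pos: [657.3, -45.2, 107.1]
tcp_rot: [2.22, 2.223, 0.0]
wrist_force: [-0.9, 0.2, 0.0]
opening: 0.503
gripper_force: 41.8
```

Emit:
carry_out(targets=[[0,0,0,0,0,0,0.4],[0,0,0,0,0,0,0.2],[0,0,0,0,0,0,0],[0,0,0,0,0,0,0],[0,0,0,0,0,0,0]])

```text
time_s: 8.1
eef_pos: [657.3, -45.2, 107.0]
tcp_rot: [2.22, 2.223, 0.0]
wrist_force: [-0.0, -0.3, -0.7]
opening: 1.0
gripper_force: 0.0
```

Emit:
carry_out(targets=[[0,0,-2,0,0,0,0],[0,0,-6,0,0,0,0],[0,0,-10,0,0,0,0],[0,0,-10,0,0,0,0],[0,0,-10,0,0,0,0]])

```text
time_s: 8.72
eef_pos: [657.1, -45.2, 206.4]
tcp_rot: [-2.22, -2.222, 0.0]
wrist_force: [0.3, -0.6, -0.2]
opening: 1.001
gripper_force: 0.0
```

Run:
```python
from h import *
s=telemetry.observe(); print(s["eef_pos"],s["opening"],rel((462,119),190,90)); d=cams.get_image("side"); cv2.imwrite("pics/s3.png",d["image"][80:280,200:420].repeat(3,0).repeat(3,1))
```

```text
[657.12608021 -45.18220084 206.44558147] 1.0006965813103426 [[16.44, -19.49, 1.65], ('xyaw', np.float64(90.06)), [-0.02, -0.0, 0.06]]
```

View pics/s3.png

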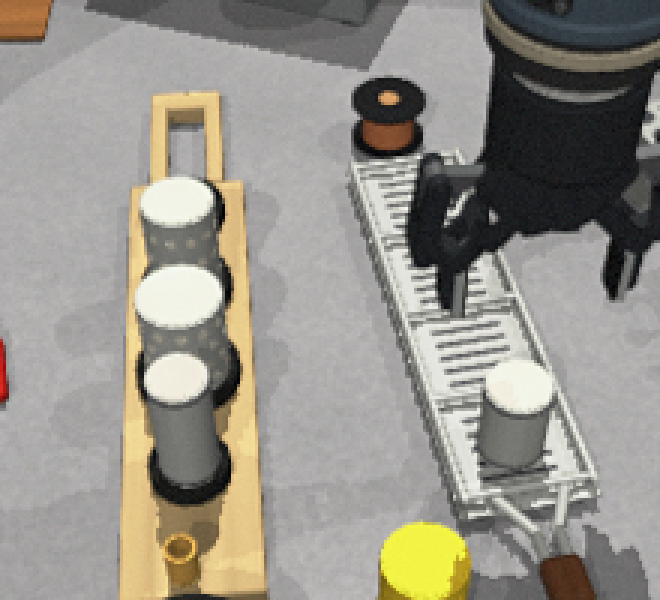

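Short stands upright in the bay nearest the handle. Next is medium.

Emit:
carry_out(targets=[[4,-5,0,0,0,0,0],[8,-10,0,0,0,0,0],[12.5,-15,0,0,0,0,0],[16.4,-19.5,0.5,0,0,0,0],[16.4,-19.5,2,0,0,0,0]])

```text
time_s: 9.4
eef_pos: [459.3, 120.4, 186.6]
tcp_rot: [-2.216, -2.226, 0.001]
wrist_force: [0.6, -0.7, -0.1]
opening: 1.0
gripper_force: 0.0
```

Emit:
carry_out(targets=[[0,0,0,0,0,0,0],[0,0,0,0,0,0,0]])

```text
time_s: 9.65
eef_pos: [462.5, 118.2, 186.9]
tcp_rot: [-2.221, -2.222, 0.001]
wrist_force: [0.8, -0.6, 0.9]
opening: 1.001
gripper_force: 0.0
```

Run:
```python
from h import *
s=telemetry.observe(); print(s["eef_pos"],s["opening"],rel((462,119),128,90)); d=cams.get_image("wrist"); im=d["image"]
hsv=cv2.cvtColor(im,cv2.COLOR_BGR2HSV)
m=((hsv[...,2]>190)&(hsv[...,1]<45)).astype(np.uint8); m[:,410:]=0; m[:,230:]*=1; m[:,:235]=0; m[:150]=0
m=cv2.morphologyEx(m,cv2.MORPH_OPEN,np.ones((7,7)))
for c in cv2.findContours(m,0,2)[0]:
    if cv2.contourArea(c)>400:
        e=cv2.minEnclosingCircle(c); x,y,w,h=cv2.boundingRect(c); print(x,y,w,h,onz(d,(x+w/2,y+h/2),104,s["eef_pos"],s["tcp_rot"]))
```

```text
[462.46215194 118.20908939 186.93926595] 1.0008376172280011 [[0.08, -0.04, 5.89], ('xyaw', np.float64(90.03)), [-0.02, 0.01, 0.03]]
274 222 81 71 [461.00302264 119.24797016 104.        ]
```

Medium is confirmed at (461,119). Descend and grip.

Emit:
carry_out(targets=[[0,-0.1,3,0,0,0,0],[0.1,-0.1,5.9,0,0,0,0],[0.1,-0.1,5.9,0,0,0,0.1],[0.1,-0.1,5.9,0,0,0,1],[0.1,-0.1,5.9,0,0,0,1]])

```text
time_s: 10.32
eef_pos: [461.9, 119.6, 129.4]
tcp_rot: [2.22, 2.222, 0.002]
wrist_force: [-1.6, -0.8, 4.1]
opening: 0.577
gripper_force: 40.7
```

Emit:
carry_out(targets=[[0,0,0,0,0,0,1],[0,0,0,0,0,0,1],[0,0,0,0,0,0,1]])

```text
time_s: 10.7
eef_pos: [461.8, 119.6, 129.4]
tcp_rot: [2.22, 2.222, 0.003]
wrist_force: [-1.9, -1.2, 5.5]
opening: 0.574
gripper_force: 40.7
```

Emit:
carry_out(targets=[[0,0,-1,0,0,0,1],[0,0,-4,0,0,0,1],[0,0,-9,0,0,0,1],[0,0,-9,0,0,0,1],[0,0,-9,0,0,0,1]])

```text
time_s: 11.32
eef_pos: [461.1, 119.6, 218.1]
tcp_rot: [2.22, 2.222, 0.001]
wrist_force: [-0.1, -0.5, -3.0]
opening: 0.576
gripper_force: 42.4
```

Run:
```python
from h import *
s=telemetry.observe(); print(s["eef_pos"],rel((652.5,34.3),190,90))
```

```text
[461.07214603 119.55939179 218.10768049] [[-8.55, 19.13, 2.82], ('xyaw', np.float64(90.06)), [0.02, -0.01, 0.06]]
```

Emit:
carry_out(targets=[[-1,5,0,0,0,0,1],[-3,10,0,0,0,0,1],[-6,15,0,0,0,0,1],[-8.5,19.1,1,0,0,0,1],[-8.5,19.1,3,0,0,0,1]])

```text
time_s: 11.95
eef_pos: [654.1, 32.8, 185.7]
tcp_rot: [-2.223, -2.22, 0.001]
wrist_force: [-1.5, 0.0, -3.5]
opening: 0.578
gripper_force: 43.2
```

Emit:
carry_out(targets=[[0,0,2,0,0,0,1],[0,0,4,0,0,0,1],[0,0,6,0,0,0,1],[0,0,6,0,0,0,1]])

```text
time_s: 12.45
eef_pos: [650.6, 34.7, 125.3]
tcp_rot: [-2.218, -2.22, 0.006]
wrist_force: [-0.1, -0.3, -1.5]
opening: 0.574
gripper_force: 43.1
```

Run:
```python
from h import *
s=telemetry.observe(); print(s["eef_pos"],s["wrist_force"],rel((652.5,34.3),113.4,90))
```

```text
[650.55286431  34.7133571  125.34798587] [-0.13185413 -0.28543172 -1.45424189] [[-0.04, 0.2, 1.19], ('xyaw', np.float64(90.06)), [-0.28, 0.01, 0.06]]
```

Emit:
carry_out(targets=[[0,0.1,0.5,0,0,0,1],[0,0.1,0.8,0,0,0,1],[0,0.1,1,0,0,0,1],[0,0.1,1.1,0,0,0,1],[0,0.1,1.1,0,0,0,1]])

```text
time_s: 13.08
eef_pos: [653.2, 34.8, 117.1]
tcp_rot: [2.22, 2.223, 0.0]
wrist_force: [-0.6, 0.1, -2.3]
opening: 0.575
gripper_force: 43.1
```

Emit:
carry_out(targets=[[0,0,0,0,0,0,1],[0,0,0,0,0,0,1]])

```text
time_s: 13.32
eef_pos: [653.2, 34.8, 117.1]
tcp_rot: [2.22, 2.223, 0.0]
wrist_force: [-0.1, 0.8, -2.3]
opening: 0.575
gripper_force: 43.1
```

Emit:
carry_out(targets=[[0,0,0.1,0,0,0,1],[0,0,0.2,0,0,0,1],[0,0,0.3,0,0,0,1],[0,0,0.3,0,0,0,1],[0,0,0.3,0,0,0,1]])

```text
time_s: 13.95
eef_pos: [653.2, 34.8, 114.0]
tcp_rot: [2.22, 2.223, 0.0]
wrist_force: [0.9, 0.9, -2.3]
opening: 0.577
gripper_force: 43.1
```

Emit:
carry_out(targets=[[0,0,0.05,0,0,0,1],[0,0,0.1,0,0,0,1],[0,0,0.1,0,0,0,1]])

```text
time_s: 14.32
eef_pos: [653.2, 34.8, 113.5]
tcp_rot: [2.22, 2.222, 0.0]
wrist_force: [-2.2, 0.4, 5.1]
opening: 0.574
gripper_force: 43.7
```

Emit:
carry_out(targets=[[0,0,0,0,0,0,0.3],[0,0,0,0,0,0,0.15],[0,0,0,0,0,0,0],[0,0,0,0,0,0,0],[0,0,0,0,0,0,0]])

```text
time_s: 14.95
eef_pos: [653.2, 34.8, 113.0]
tcp_rot: [-2.22, -2.223, 0.0]
wrist_force: [1.0, -0.5, 0.5]
opening: 0.998
gripper_force: 0.0
```

Emit:
carry_out(targets=[[0,0,-2,0,0,0,0],[0,0,-5,0,0,0,0],[0,0,-9,0,0,0,0],[0,0,-9,0,0,0,0],[0,0,-9,0,0,0,0]])

```text
time_s: 15.58
eef_pos: [653.1, 34.8, 202.5]
tcp_rot: [-2.22, -2.222, 0.0]
wrist_force: [-0.1, 0.6, -0.7]
opening: 1.002
gripper_force: 0.0
```

Run:
```python
from h import *
s=telemetry.observe(); print(s["eef_pos"],s["opening"],rel((457.2,39.3),190,90))
```

```text
[653.0635861   34.76954483 202.49147806] 1.0016924874961877 [[0.47, -19.59, 1.26], ('xyaw', np.float64(90.06)), [-0.02, 0.0, 0.06]]
```

Contact was at 113.5, exactly as expected. Next is wide.

Emit:
carry_out(targets=[[0,-5,0,0,0,0,0],[0.2,-10,0,0,0,0,0],[0.4,-15,0,0,0,0,0],[0.5,-19.6,0,0,0,0,0],[0.5,-19.6,1,0,0,0,0]])

```text
time_s: 16.2
eef_pos: [454.5, 39.6, 192.6]
tcp_rot: [-2.219, -2.223, 0.001]
wrist_force: [0.9, -0.5, -0.1]
opening: 0.998
gripper_force: 0.0
```

Emit:
carry_out(targets=[[0,0,0,0,0,0,0],[0,0,0,0,0,0,0]])

```text
time_s: 16.45
eef_pos: [457.9, 39.6, 192.7]
tcp_rot: [-2.22, -2.222, 0.001]
wrist_force: [0.2, -0.6, -0.3]
opening: 0.998
gripper_force: 0.0
```

Run:
```python
from h import *
s=telemetry.observe(); print(s["eef_pos"],s["opening"],rel((457.2,39.3),124,90)); d=cams.get_image("wrist"); im=d["image"]
hsv=cv2.cvtColor(im,cv2.COLOR_BGR2HSV)
m=((hsv[...,2]>190)&(hsv[...,1]<45)).astype(np.uint8); m[:,410:]=0; m[:,:230]=0; m[:150]=0
m=cv2.morphologyEx(m,cv2.MORPH_OPEN,np.ones((7,7)))
for c in cv2.findContours(m,0,2)[0]:
    if cv2.contourArea(c)>400:
        x,y,w,h=cv2.boundingRect(c); print(x,y,w,h,onz(d,(x+w/2,y+h/2),96,s["eef_pos"],s["tcp_rot"]))
```

```text
[457.87775158  39.56162722 192.66110939] 0.9983316647939278 [[-0.03, -0.06, 6.87], ('xyaw', np.float64(90.05)), [-0.03, 0.0, 0.05]]
273 209 86 77 [457.18446328  39.92848529  96.        ]
```

Emit:
carry_out(targets=[[0,-0.1,3,0,0,0,0],[0,-0.1,6.8,0,0,0,0],[0,-0.1,6.8,0,0,0,0.1],[0,-0.1,6.8,0,0,0,1],[0,-0.1,6.8,0,0,0,1]])

```text
time_s: 17.12
eef_pos: [457.1, 39.6, 126.5]
tcp_rot: [2.219, 2.222, 0.002]
wrist_force: [-1.4, -0.3, 5.5]
opening: 0.649
gripper_force: 43.0
```

Emit:
carry_out(targets=[[0,0,0,0,0,0,1],[0,0,0,0,0,0,1],[0,0,0,0,0,0,1]])

```text
time_s: 17.5
eef_pos: [457.1, 39.6, 126.5]
tcp_rot: [2.219, 2.222, 0.003]
wrist_force: [-1.1, -0.3, 8.1]
opening: 0.647
gripper_force: 43.3
```

Emit:
carry_out(targets=[[0,0,-1,0,0,0,1],[0,0,-4,0,0,0,1],[0,0,-9,0,0,0,1],[0,0,-9,0,0,0,1],[0,0,-9,0,0,0,1]])

```text
time_s: 18.12
eef_pos: [456.1, 39.6, 215.1]
tcp_rot: [2.22, 2.223, 0.0]
wrist_force: [-0.4, -0.1, -4.5]
opening: 0.647
gripper_force: 43.8
```

Run:
```python
from h import *
s=telemetry.observe(); print(s["eef_pos"],rel((648,113.7),190,90))
```

```text
[456.0946613   39.58447777 215.05176962] [[7.39, 19.2, 2.51], ('xyaw', np.float64(90.06)), [0.02, -0.0, 0.06]]
```

Wide is held. It was picked at 126.5, so the place height is 110.5.

Emit:
carry_out(targets=[[1,5,0,0,0,0,1],[3,10,0,0,0,0,1],[5,15,0,0,0,0,1],[7.4,19.2,1,0,0,0,1],[7.4,19.2,3,0,0,0,1]])

```text
time_s: 18.75
eef_pos: [650.1, 115.4, 182.4]
tcp_rot: [-2.218, -2.224, 0.001]
wrist_force: [-0.8, 0.1, -2.8]
opening: 0.649
gripper_force: 44.4
```

Emit:
carry_out(targets=[[0,0,2,0,0,0,1],[0,0,4,0,0,0,1],[0,0,6,0,0,0,1],[0,0,6,0,0,0,1],[0,0,6,0,0,0,1]])

```text
time_s: 19.38
eef_pos: [648.1, 113.8, 125.1]
tcp_rot: [-2.22, -2.222, 0.0]
wrist_force: [-0.5, 0.8, -2.6]
opening: 0.644
gripper_force: 44.3
```

Run:
```python
from h import *
s=telemetry.observe(); print(s["eef_pos"],s["wrist_force"],rel((648,113.7),110.5,90))
```

```text
[648.05337569 113.77235732 125.10627204] [-0.4581536   0.75315812 -2.58193542] [[-0.01, -0.0, 1.46], ('xyaw', np.float64(90.06)), [-0.02, 0.0, 0.06]]
```

Emit:
carry_out(targets=[[0,0,0.5,0,0,0,1],[0,0,0.9,0,0,0,1],[0,0,1.2,0,0,0,1],[0,0,1.3,0,0,0,1],[0,0,1.3,0,0,0,1]])

```text
time_s: 20.0
eef_pos: [648.1, 113.8, 112.0]
tcp_rot: [-2.22, -2.223, 0.0]
wrist_force: [0.2, 0.5, -2.3]
opening: 0.644
gripper_force: 44.3
```

Emit:
carry_out(targets=[[0,0,0.05,0,0,0,1],[0,0,0.1,0,0,0,1],[0,0,0.15,0,0,0,1],[0,0,0.15,0,0,0,1]])

```text
time_s: 20.5
eef_pos: [648.1, 113.8, 110.6]
tcp_rot: [2.22, 2.223, 0.0]
wrist_force: [-0.8, 0.4, -1.0]
opening: 0.651
gripper_force: 44.5
```

Emit:
carry_out(targets=[[0,0,0,0,0,0,0.25],[0,0,0,0,0,0,0.1],[0,0,0,0,0,0,0],[0,0,0,0,0,0,0],[0,0,0,0,0,0,0]])

```text
time_s: 21.12
eef_pos: [648.1, 113.8, 110.5]
tcp_rot: [2.22, 2.223, 0.0]
wrist_force: [-0.5, -0.2, -0.3]
opening: 0.999
gripper_force: 0.0
```

Emit:
carry_out(targets=[[0,0,-2,0,0,0,0],[0,0,-5,0,0,0,0],[0,0,-9,0,0,0,0],[0,0,-9.5,0,0,0,0],[0,0,-9.5,0,0,0,0]])

```text
time_s: 21.75
eef_pos: [648.1, 113.8, 205.3]
tcp_rot: [2.22, 2.223, 0.0]
wrist_force: [0.2, -0.3, -0.1]
opening: 0.999
gripper_force: 0.0
```

Run:
```python
from h import *
s=telemetry.observe(); print(s["eef_pos"],s["opening"],rel((452.7,-41),200,90))
```

```text
[648.14860923 113.79718975 205.32103969] 0.9985809493677363 [[-15.46, -19.56, 0.53], ('xyaw', np.float64(90.06)), [0.01, -0.0, 0.06]]
```

Emit:
carry_out(targets=[[-4,-5,0,0,0,0,0],[-8,-10,0,0,0,0,0],[-12,-15,0,0,0,0,0],[-15.5,-19.6,0.4,0,0,0,0],[-15.5,-19.6,0.4,0,0,0,0]])

```text
time_s: 22.38
eef_pos: [448.3, -43.0, 200.0]
tcp_rot: [-2.221, -2.218, 0.004]
wrist_force: [0.7, -1.1, 0.4]
opening: 1.001
gripper_force: 0.0
```

Emit:
carry_out(targets=[[0,0,0,0,0,0,0],[0,0,0,0,0,0,0]])

```text
time_s: 22.62
eef_pos: [453.1, -40.9, 201.2]
tcp_rot: [-2.219, -2.224, -0.0]
wrist_force: [-0.9, 0.7, -0.7]
opening: 1.003
gripper_force: 0.0
```

Run:
```python
from h import *
s=telemetry.observe(); print(s["eef_pos"],s["opening"],rel((452.7,-41),136,90)); d=cams.get_image("wrist"); im=d["image"]
cv2.imwrite("pics/w4.png",im)
hsv=cv2.cvtColor(im,cv2.COLOR_BGR2HSV)
m=((hsv[...,2]>190)&(hsv[...,1]<45)).astype(np.uint8); m[:,410:]=0; m[:,:230]=0; m[:150]=0
m=cv2.morphologyEx(m,cv2.MORPH_OPEN,np.ones((7,7)))
for c in cv2.findContours(m,0,2)[0]:
    if cv2.contourArea(c)>400:
        x,y,w,h=cv2.boundingRect(c); print(x,y,w,h,onz(d,(x+w/2,y+h/2),112,s["eef_pos"],s["tcp_rot"]))
```

```text
[453.08317356 -40.91082111 201.17439852] 1.003021577003608 [[-0.01, -0.04, 6.52], ('xyaw', np.float64(90.11)), [-0.01, -0.01, 0.11]]
286 230 59 51 [452.16904687 -41.94412759 112.        ]
```

View pics/w4.png

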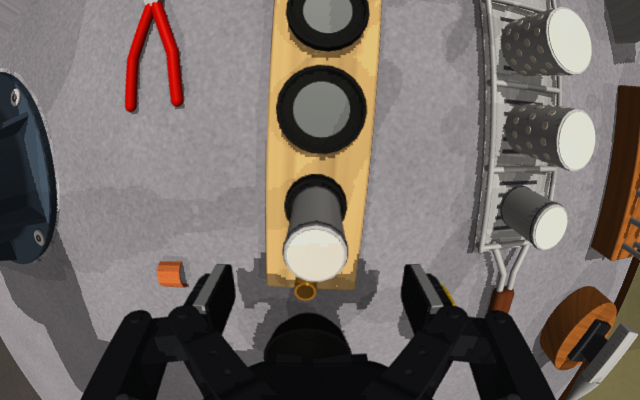

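Narrow (316,253) is centred between the fingers, and three flasks stand in order in the tray on the right. Descend and grip.

Emit:
carry_out(targets=[[-0.1,-0.1,3,0,0,0,0],[-0.1,-0.1,6.5,0,0,0,0],[-0.1,-0.1,6.5,0,0,0,0.2],[-0.1,-0.1,6.5,0,0,0,1],[-0.1,-0.1,6.5,0,0,0,1]])

```text
time_s: 23.3
eef_pos: [452.2, -42.4, 137.8]
tcp_rot: [2.219, 2.222, 0.002]
wrist_force: [-0.2, 0.3, 4.3]
opening: 0.433
gripper_force: 39.3
```

Emit:
carry_out(targets=[[0,0,0,0,0,0,1],[0,0,0,0,0,0,1],[0,0,0,0,0,0,1]])

```text
time_s: 23.68
eef_pos: [452.2, -42.4, 137.8]
tcp_rot: [2.219, 2.221, 0.003]
wrist_force: [-0.2, 0.9, 8.7]
opening: 0.439
gripper_force: 39.4
```

Emit:
carry_out(targets=[[0,0,-1,0,0,0,1],[0,0,-4,0,0,0,1],[0,0,-9,0,0,0,1],[0,0,-9,0,0,0,1],[0,0,-9,0,0,0,1]])

```text
time_s: 24.3
eef_pos: [451.1, -42.4, 226.4]
tcp_rot: [2.22, 2.222, 0.0]
wrist_force: [-0.1, 0.6, -4.2]
opening: 0.432
gripper_force: 41.1
```

Run:
```python
from h import *
s=telemetry.observe(); print(s["eef_pos"],rel((643.5,193.6),200,90))
```

```text
[451.1290439  -42.42215268 226.43037454] [[23.58, 19.26, 2.65], ('xyaw', np.float64(90.06)), [0.01, 0.0, 0.06]]
```

Emit:
carry_out(targets=[[5,4,0,0,0,0,1],[10,8,0,0,0,0,1],[15,12,0,0,0,0,1],[19.5,16,0,0,0,0,1],[23.6,19.2,0,0,0,0,1]])

```text
time_s: 24.92
eef_pos: [643.6, 195.5, 224.6]
tcp_rot: [-2.219, -2.222, 0.003]
wrist_force: [1.7, -0.7, -2.1]
opening: 0.434
gripper_force: 41.1
```

Emit:
carry_out(targets=[[0,0,2,0,0,0,1],[0,0,5,0,0,0,1],[0,0,8,0,0,0,1],[0,0,9,0,0,0,1],[0,0,9,0,0,0,1]])

```text
time_s: 25.55
eef_pos: [642.5, 193.6, 135.8]
tcp_rot: [-2.22, -2.222, 0.002]
wrist_force: [0.4, -0.3, -0.9]
opening: 0.432
gripper_force: 41.5
```

Run:
```python
from h import *
s=telemetry.observe(); print(s["eef_pos"],s["wrist_force"],rel((643.5,193.6),121.8,90))
```

```text
[642.54553553 193.60975073 135.79707063] [ 0.42080887 -0.28764096 -0.9305695 ] [[-0.0, 0.1, 1.4], ('xyaw', np.float64(90.06)), [-0.1, 0.03, 0.06]]
```

Emit:
carry_out(targets=[[0,0,0.5,0,0,0,1],[0,0,0.8,0,0,0,1],[0,0,1,0,0,0,1],[0,0,1.1,0,0,0,1],[0,0,1.1,0,0,0,1]])

```text
time_s: 26.18
eef_pos: [643.0, 193.8, 125.5]
tcp_rot: [2.22, 2.223, 0.0]
wrist_force: [-0.1, 0.9, -2.7]
opening: 0.436
gripper_force: 41.5
```

Emit:
carry_out(targets=[[0,0,0.05,0,0,0,1],[0,0,0.1,0,0,0,1],[0,0,0.15,0,0,0,1],[0,0,0.15,0,0,0,1]])

```text
time_s: 26.68
eef_pos: [643.0, 193.8, 123.9]
tcp_rot: [-2.22, -2.223, 0.0]
wrist_force: [-0.2, 0.7, -2.7]
opening: 0.435
gripper_force: 41.5
```

Emit:
carry_out(targets=[[0,0,0.05,0,0,0,1],[0,0,0.1,0,0,0,1],[0,0,0.15,0,0,0,1],[0,0,0.2,0,0,0,1],[0,0,0.2,0,0,0,1]])

```text
time_s: 27.3
eef_pos: [643.0, 193.8, 122.0]
tcp_rot: [2.22, 2.223, 0.0]
wrist_force: [-0.7, -0.0, -2.7]
opening: 0.435
gripper_force: 41.6
```

Emit:
carry_out(targets=[[0,0,0,0,0,0,0.5],[0,0,0,0,0,0,0.25],[0,0,0,0,0,0,0],[0,0,0,0,0,0,0],[0,0,0,0,0,0,0]])

```text
time_s: 27.92
eef_pos: [643.0, 193.8, 122.0]
tcp_rot: [2.22, 2.223, 0.0]
wrist_force: [0.5, 0.4, -1.1]
opening: 1.0
gripper_force: 0.0
```

Emit:
carry_out(targets=[[0,0,-2,0,0,0,0],[0,0,-5,0,0,0,0],[0,0,-9,0,0,0,0],[0,0,-12,0,0,0,0],[0,0,-12,0,0,0,0]])

```text
time_s: 28.55
eef_pos: [643.9, 194.1, 244.6]
tcp_rot: [2.219, 2.221, 0.006]
wrist_force: [0.4, 0.4, -0.0]
opening: 1.002
gripper_force: 0.0
```

Emit:
carry_out(targets=[[-4,-5,0,0,0,0,0],[-8,-10,0,0,0,0,0],[-12,-15,0,0,0,0,0],[-12,-15,0,0,0,0,0],[-12,-15,0,0,0,0,0]])

```text
time_s: 29.18
eef_pos: [493.3, 73.6, 241.9]
tcp_rot: [2.221, 2.222, 0.001]
wrist_force: [0.2, 0.4, 0.5]
opening: 0.995
gripper_force: 0.0
```

Run:
```python
from h import *
s=telemetry.observe(); print(s["eef_pos"],s["time_s"]); d=cams.get_image("scene"); cv2.imwrite("pics/f.png",cv2.resize(d["image"][140:370,210:560],None,fx=2.2,fy=2.2))
for n in ("scene",):
    im=d["image"]; hsv=cv2.cvtColor(im,cv2.COLOR_BGR2HSV)
```

```text
[493.25448138  73.55650185 241.90526804] 29.175
```

View pics/f.png

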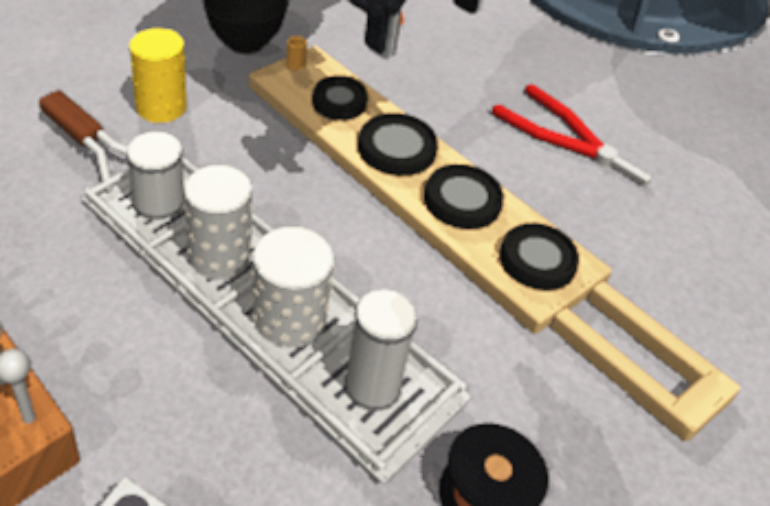

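All four flasks stand upright and centred in their bays: short at (155,175) by the handle, then medium, wide, and narrow at (380,350). The gripper is clear.

```bash
python3 -c "
from station import manip
print(manip.job_done())"
```

```text
the job is handed in; nothing more can be done
None
```

I moved all four flasks into the furnace tray in order (short nearest the handle, then medium, wide, narrow); in the last picture all stood upright in their bays, and I handed the job in at about 29 s without being shown a verdict.

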